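# Tip two packing crates, dispatch the stamped one

### The arm

A 6-joint arm with a two-finger parallel gripper is mounted at the origin on the work surface. World frame = base frame: x ahead of the robot, y to its left, z up, the work surface at z = 0. Lengths are in m, angles in rad, forces in N, time in s.
With the tool pointing down it reaches from about 0.275 to 0.75 m from the base axis. Payload 10.2 kg.
Tool frame: the origin (TCP) lies midway between the tips of the shut fingers; the grasp point (between the pads) lies 19 mm behind it; z points along the fingers, y is the direction in which the jaws open and shut (so a half turn about z gives the same grasp; the last joint's range is limited). The gripper opens to 88 mm and grips with 3 to 60 N. Pads are 18 mm wide; open, the fingers measure 123 mm over their backs; the gripper's body (75 mm by 187 mm) begins 45 mm behind the grasp point.
Start: joints at [1.082, 0.313, 1.498, -0, 1.331, -0.223], TCP at [0.138, 0.507, 0.239] pointing down, gripper open.
Joint ranges: [-2.94, 2.94], [-0.97, 2.17], [0.19, 2.56], [-1.23, 4.37], [0.02, 3.11], [-2.88, 2.88]. Speed limits (rad/s): [2.39, 2.39, 3.01, 3.14, 3.14, 3.14].

### API

Orientations are given as a 3x3 rotation matrix whose columns are the frame's x, y, z axes.
In Python, from bench import bot, cams, workorder gives the robot as it stands.
- The arm moves only by the tool step_arm, never from a script. Its argument "series" is a list that holds one entry, the list of rows, each a list of 4 numbers: the shift along the tool's x, y, z in m, then the turn about the tool's z in degrees. In form: [[[tx, ty, tz, roll], ...]]. A call has 1 to 20 rows; each row is the pose to reach, as a shift and turn from the pose commanded when the call began, along the tool's axes at that moment; what a row does not reach only later rows make up. A row lasts 1/12 s, in which the tool goes at most 41.7 mm and 7.16 degrees, less where a joint would pass 70% of its speed; a pose out of reach is approached as far as the arm can. A call with a gripper value outside its range is refused whole. "claw" is the gripper command: -1 is fully open, 1 is shut, values between are in proportion, set as the call begins (left out, the last holds). The fingers move at their own pace and stop on an object; "grip_force" is the grip in N (left out, the last holds). Time passes only in rows, so rows that repeat a pose let the fingers close. It gives the time, the measured TCP pose, the force and the opening at its end, in the units of the state.
- bot.get_state(): the state, without advancing time (a new reading comes with each control period).
- cams.get_image(name): name is "scene" or "top"; returns the picture (384x512x3 uint8, red, green, blue); there is no depth.
- cams.camera_params(name): a dict with "mtx" (3x3 intrinsics, pixels), "T" (4x4, takes a point from camera to world coordinates). Camera axes: x right, y down, z forward; pixel columns grow to the right and rows downward; lengths in m; the calibration is good to about 2 mm. A picture is of the moment at which its call begins. camera_params takes no time and is no camera call.
- workorder.job_done(): hands the job in, once; it reports no verdict.
The state is a dict: "time": time; "joint_positions": joint angles; "qd": joint speeds; "effort": joint torques, N m; "tool_pos": TCP position; "orientation": TCP orientation; "wrist_force": force on the tool from outside, world axes, zero at the start; "torque": the same for the moment, N m; "gripper_width": finger opening in m.
Only numpy, scipy, OpenCV 4.12 (cv2) and the standard library are available. Lean on these libraries where they do the work, as an engineer would, in place of code of your own. Each camera call takes 0.05 s, during which the arm holds its last target. There are 200 camera calls.

### The job

One of the two plywood crates on the bench is stamped in red underneath. Tip both crates over, each onto one of its broad sides, so that their undersides show; then push the stamped one, still lying on its side, wholly across the blue tape to the dispatch side, and leave the other lying on this side of the tape. Only push with the fingertips: do not lift a crate off the bench, and do not move anything else on it.

Things in the scene. Friction and masses are not known exactly. Their poses are not given: they have to be found in the camera images.
- crate_a: closed plywood crate with pine battens, 96 (own x) x 120 (own y) x 140 mm high (own z), about 0.4 kg, upright on two 8 mm runners; broad sides (120 x 140) face own +x and -x. Origin: centre of the underside, at the foot of the runners. Own x starts roughly along world +y (within 12 degrees). Lying on a broad side it is 96 mm high, origin 48 mm up. Looks like crate_b but for the underside.
- crate_b: twin of crate_a in looks (but for the underside), size, weight, axes and origin. A level push near the top of a broad side tips either crate over the opposite bottom edge (96 mm from the pushed face) instead of sliding it; past about 35 degrees it falls over by itself.
- stamp (a point): centre of the red ink stamp, a ring 68 mm across with an arrow in it, on the underside of ONE crate (recessed 7 mm between the runners, which leave 90 mm free), out of sight until that crate lies on its side. The point moves with the crate that bears it: it is by that crate's underside centre. The crates' places are swapped at random.
- line: the dispatch line: a straight strip of blue painter's tape on the bench, 420 mm long along own x, 25 mm wide, flat (no height). Origin: its centre. Own y points to the dispatch side, towards the waiting parcels (roughly world +y); both crates start on the other side of it.
- crate_a_corner0 (a point): point of crate_a half-way through its 96 mm depth, on the -y side, underside end: with the crate lying on a broad side, the four such points stand plumb over or under the corners of its 120 x 140 mm footprint.
- crate_b_corner0 (a point): point of crate_b half-way through its 96 mm depth, on the -y side, underside end: with the crate lying on a broad side, the four such points stand plumb over or under the corners of its 120 x 140 mm footprint.
- crate_a_corner1 (a point): point of crate_a half-way through its 96 mm depth, on the +y side, underside end: with the crate lying on a broad side, the four such points stand plumb over or under the corners of its 120 x 140 mm footprint.
- crate_b_corner1 (a point): point of crate_b half-way through its 96 mm depth, on the +y side, underside end: with the crate lying on a broad side, the four such points stand plumb over or under the corners of its 120 x 140 mm footprint.
- crate_a_corner2 (a point): point of crate_a half-way through its 96 mm depth, on the -y side, lid end: with the crate lying on a broad side, the four such points stand plumb over or under the corners of its 120 x 140 mm footprint.
- crate_b_corner2 (a point): point of crate_b half-way through its 96 mm depth, on the -y side, lid end: with the crate lying on a broad side, the four such points stand plumb over or under the corners of its 120 x 140 mm footprint.
- crate_a_corner3 (a point): point of crate_a half-way through its 96 mm depth, on the +y side, lid end: with the crate lying on a broad side, the four such points stand plumb over or under the corners of its 120 x 140 mm footprint.
- crate_b_corner3 (a point): point of crate_b half-way through its 96 mm depth, on the +y side, lid end: with the crate lying on a broad side, the four such points stand plumb over or under the corners of its 120 x 140 mm footprint.
- parcel_near: cardboard parcel 150 x 120 x 100 mm high, waiting beyond the line, nearer the robot. Bystander, loose: leave alone. Origin: centre of its underside.
- parcel_far: cardboard parcel 130 x 120 x 85 mm high, waiting beyond the line, farther from the robot. Bystander, loose: leave alone. Origin: centre of its underside.
- jar: amber glass jar with black label and brass lid, 62 mm across, 95 mm high. Bystander, loose: leave alone. Origin: centre of its underside.
- tape_roll: roll of brown packing tape lying flat, 104 mm across, 48 mm high. Bystander, loose: leave alone. Origin: centre of its underside.
- bronze_ring: small dark bronze ring sculpture lying flat, 112 mm across, 28 mm high. Bystander, loose: leave alone. Origin: centre of its underside.
- book: blue hardback book lying flat, 210 x 150 x 28 mm, with an orange utility knife on it (part of the book, up to 18 mm above it). Bystander, loose: leave alone. Origin: centre of its underside.

How it is judged:
On the way, in this order (a step that is already met when the one before it is completed fails the run):
1. both crates lie on a broad side at the same time, the stamped one not yet pushed across the line (its underside end still short of it) (angle between crate_a's own z axis and vertical between 1.45 and 1.69 rad and (angle between crate_a's own x axis and vertical below 0.15 rad or angle between crate_a's own x axis and vertical above 2.99 rad) and angle between crate_b's own z axis and vertical between 1.45 and 1.69 rad and (angle between crate_b's own x axis and vertical below 0.15 rad or angle between crate_b's own x axis and vertical above 2.99 rad) and y of crate_a in the frame of line below 0 m), for 0.2 s.
2. the stamped crate, on its side, is wholly across the line (angle between crate_a's own z axis and vertical between 1.45 and 1.69 rad and (angle between crate_a's own x axis and vertical below 0.15 rad or angle between crate_a's own x axis and vertical above 2.99 rad) and y of each of crate_a_corner0, crate_a_corner1, crate_a_corner2, crate_a_corner3 in the frame of line above 0 m), for 0.2 s.
At the end, for the whole second after the job is handed in: The stamped crate lies at rest on a broad side (within 7 degrees) on the bench with its whole footprint past the middle of the tape, on the dispatch side; the other crate lies at rest on a broad side with its whole footprint short of the middle of the tape, on the side where it started (all of step 2 and angle between crate_b's own z axis and vertical between 1.45 and 1.69 rad and (angle between crate_b's own x axis and vertical below 0.15 rad or angle between crate_b's own x axis and vertical above 2.99 rad) and y of each of crate_b_corner0, crate_b_corner1, crate_b_corner2, crate_b_corner3 in the frame of line below 0 m and linear speed of each of crate_a, crate_b below 0.01 m/s and height (world z) of crate_a between 0.035 and 0.06 m and height (world z) of crate_b between 0.035 and 0.06 m); the robot touches nothing.
It fails at once if crate_a is lifted off the bench (by more than 12 mm upright, 15 mm lying, or so far that it is carried or turned upside down) (height (world z) of crate_a above 0.085 m or (angle between crate_a's own z axis and vertical below 0.1 rad and height (world z) of crate_a above 0.012 m) or (angle between crate_a's own z axis and vertical between 1.45 and 1.69 rad and (angle between crate_a's own x axis and vertical below 0.15 rad or angle between crate_a's own x axis and vertical above 2.99 rad) and height (world z) of crate_a above 0.063 m)).
It fails at once if crate_b is lifted off the bench (by more than 12 mm upright, 15 mm lying, or so far that it is carried or turned upside down) (height (world z) of crate_b above 0.085 m or (angle between crate_b's own z axis and vertical below 0.1 rad and height (world z) of crate_b above 0.012 m) or (angle between crate_b's own z axis and vertical between 1.45 and 1.69 rad and (angle between crate_b's own x axis and vertical below 0.15 rad or angle between crate_b's own x axis and vertical above 2.99 rad) and height (world z) of crate_b above 0.063 m)).
It fails at once if the unstamped crate is pushed over the dispatch line (y of crate_b in the frame of line above 0 m).
It fails at once if a bystander on the bench (parcel, jar, tape roll, bronze ring or book) is moved by more than 15 mm (distance of any of parcel_near, parcel_far, jar, tape_roll, bronze_ring, book from where it was at the start of the episode above 0.015 m).
It also fails if it takes over 69 s, if anything falls off the work surface, if the arm or the gripper's body presses on something with over 40 N, if the wrist force passes 120 N, or if a joint passes its speed limit or range.

## Working session

There is one attempt and no reset: what is moved stays moved. The work goes in short steps, Python scripts to look and compute and a tool call to move; the robot and the scene stay as the last step left them, time stands still between calls to the robot, and variables do not carry over. Pictures are saved under pics/ and viewed, about 8 in all and at most 12, crops included, and the job is handed in when it is done.

Besides the shell and the picture viewer there is one more tool, called after ">>>" as a command line: name --argument value ..., lists and objects as JSON in quotes. step_arm: Moves the arm, as the interface text tells. Its arguments: {"type":"object","properties":{"series":{"type":"array","items":{"type":"array","items":{"type":"array","items":{"type":"number"}}}},"claw":{"type":"number"},"grip_force":{"type":"number"}},"required":["series"]}

```bash
mkdir -p pics; cat > h.py <<'E'
import numpy as np, cv2
from bench import bot, cams, workorder
def snap(n,f):
    im=cams.get_image(n); cv2.imwrite(f'pics/{f}.png',im[:,:,::-1]); return im
def px2w(n,u,v,z):
    p=cams.camera_params(n);K=np.array(p['mtx']);T=np.array(p['T'])
    d=T[:3,:3]@np.linalg.solve(K,[u,v,1]);o=T[:3,3]
    return o+d*(z-o[2])/d[2]
def w2px(n,P):
    p=cams.camera_params(n);K=np.array(p['mtx']);T=np.linalg.inv(np.array(p['T']))
    q=K@(T[:3,:3]@np.array(P)+T[:3,3]);return q[:2]/q[2]
E
python3 - <<'E'
from h import *
np.set_printoptions(precision=3,suppress=True)
a=snap('scene','s0');b=snap('top','t0')
for n in('scene','top'):print(n,cams.camera_params(n))
s=bot.get_state();print(s)
E
```

```text
scene {'mtx': array([[390.513,   0.   , 254.954],
       [  0.   , 390.513, 189.012],
       [  0.   ,   0.   ,   1.   ]]), 'T': array([[-0.255,  0.837, -0.485,  1.08 ],
       [ 0.967,  0.216, -0.135,  0.182],
       [-0.008, -0.503, -0.864,  1.198],
       [ 0.   ,  0.   ,  0.   ,  1.   ]])}
top {'mtx': array([[394.278,   0.   , 255.251],
       [  0.   , 394.278, 194.966],
       [  0.   ,   0.   ,   1.   ]]), 'T': array([[-0.052, -0.975,  0.218,  0.205],
       [-0.999,  0.05 , -0.012,  0.007],
       [ 0.   , -0.218, -0.976,  1.4  ],
       [ 0.   ,  0.   ,  0.   ,  1.   ]])}
{'time': 0.1, 'joint_positions': array([ 1.082,  0.313,  1.498, -0.   ,  1.331, -0.223]), 'qd': array([-0.   , -0.002, -0.003,  0.001,  0.   , -0.   ]), 'effort': array([  0.003, -40.281, -25.264,   0.069,   0.034,  -0.   ]), 'tool_pos': array([0.138, 0.506, 0.238]), 'orientation': array([[-0.965,  0.263, -0.001],
       [ 0.263,  0.965, -0.001],
       [ 0.   , -0.001, -1.   ]]), 'wrist_force': array([-0.09 , -0.002,  0.533]), 'torque': array([ 0.006, -0.019,  0.019]), 'gripper_width': 0.08817839422218135}
```

View pics/s0.png

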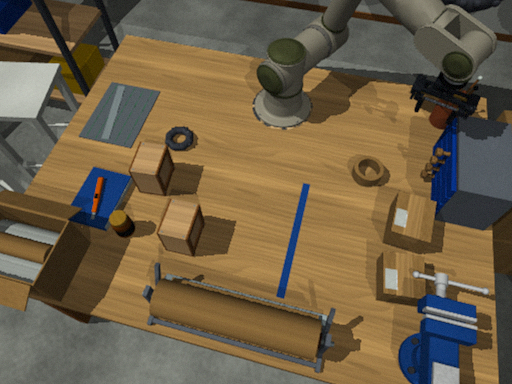

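View pics/t0.png

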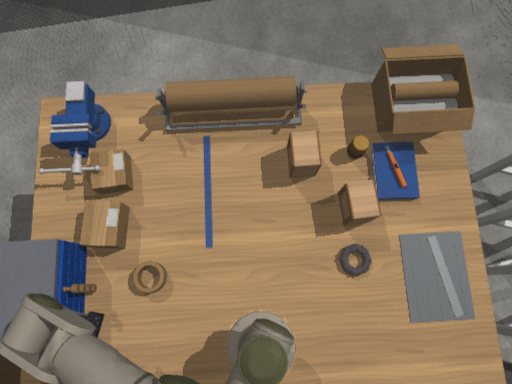

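```bash
python3 - <<'E'
import cv2,numpy as np
t=cv2.imread('pics/t0.png');s=cv2.imread('pics/s0.png')
a=cv2.resize(t[120:280,280:430],None,fx=3.75,fy=3.75,interpolation=cv2.INTER_CUBIC)
cv2.imwrite('pics/c0.png',a)
from h import *
np.set_printoptions(precision=3,suppress=True)
hsv=cv2.cvtColor(t,cv2.COLOR_BGR2HSV)
m=cv2.inRange(hsv,(100,120,60),(130,255,255));m[:, :190]=0;m[:,230:]=0;m[:132]=0;m[260:]=0
r=cv2.minAreaRect(cv2.findNonZero(m));print(r)
for p in cv2.boxPoints(r):print(p,px2w('top',*p,0))
for n,u,v,z in[('jar lid',360,143,.095),('tape',149,278,.048),('ring',355,260,.02),('bookBL',379,199,.028),('bookTL',374,143,.028),('parcelnear R-top',126,204,.1),('pn',118,247,.1),('pf',131,151,.085),('pf',131,188,.085),('rollerL',163,128,.05),('rollerR',303,122,.05)]:print(n,px2w('top',u,v,z))
E
```

```text
((207.25018310546875, 191.50657653808594), (109.14640808105469, 5.366562843322754), 88.49256896972656)
[203.132 137.023] [0.751 0.175 0.   ]
[208.497 136.882] [0.751 0.155 0.   ]
[211.368 245.99 ] [0.341 0.155 0.   ]
[206.003 246.131] [0.342 0.174 0.   ]
jar lid [ 0.664 -0.384  0.095]
tape [0.241 0.362 0.048]
ring [ 0.266 -0.342  0.02 ]
bookBL [ 0.474 -0.448  0.028]
bookTL [ 0.685 -0.455  0.028]
parcelnear R-top [0.487 0.427 0.1  ]
pn [0.344 0.45  0.1  ]
pf [0.679 0.418 0.085]
pf [0.545 0.416 0.085]
rollerL [0.774 0.314 0.05 ]
rollerR [ 0.771 -0.198  0.05 ]
```

View pics/c0.png

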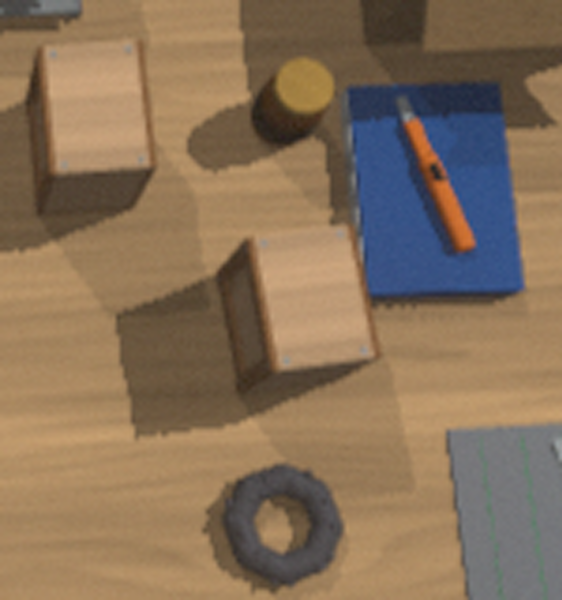

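```bash
python3 - <<'E'
from h import *
np.set_printoptions(precision=3,suppress=True)
for n,pts in(('far',[(42,45),(143,38),(155,168),(42,176)]),('near',[(250,238),(350,226),(380,355),(272,371)])):
    P=np.array([px2w('top',280+x/3.75,120+y/3.75,.14) for x,y in pts])
    print(n,P[:,:2].tolist(),'c',P.mean(0),'edges',[np.linalg.norm(P[i]-P[i-1]) for i in range(4)])
    d=P[0]+P[3]-P[1]-P[2];print('own x yaw from +y (deg)',np.degrees(np.arctan2(-d[0],d[1])))
    d=P[0]+P[1]-P[2]-P[3];print('long yaw from +x',np.degrees(np.arctan2(d[1],d[0])))
for n,u,v in (('far',[(195,205),(198,248)],0),):
    pass
# overlay check scene
E
```

```text
far [[0.6992273364761673, -0.1410655866495676], [0.701251798058637, -0.23298957894985822], [0.578217199797893, -0.23303423015198252], [0.5759941471724519, -0.13224727645944814]] c [ 0.639 -0.185  0.14 ] edges [np.float64(0.12354829638879898), np.float64(0.09194628217129167), np.float64(0.12303460636305759), np.float64(0.10081146758973678)]
own x yaw from +y (deg) 1.2626435876364042
long yaw from +x -2.040385049246406
near [[0.5099850448531663, -0.31077870463712126], [0.5163136155483753, -0.3998383507091632], [0.4004051198724922, -0.4122642951894658], [0.391292271469611, -0.31764382893083803]] c [ 0.454 -0.36   0.14 ] edges [np.float64(0.11889114510781786), np.float64(0.0892842167772201), np.float64(0.11657265316562786), np.float64(0.09505828023383342)]
own x yaw from +y (deg) 4.805380012605267
long yaw from +x 4.700808654262113
```

>>> step_arm --series '[[[-0.686, -0.613, 0, 74.75], [-0.686, -0.613, 0, 74.75], [-0.686, -0.613, 0, 74.75], [-0.686, -0.613, 0, 74.75], [-0.686, -0.613, 0, 74.75], [-0.686, -0.613, 0, 74.75], [-0.686, -0.613, 0, 74.75], [-0.686, -0.613, 0, 74.75], [-0.686, -0.613, 0, 74.75], [-0.686, -0.613, 0, 74.75], [-0.686, -0.613, 0, 74.75], [-0.686, -0.613, 0, 74.75], [-0.686, -0.613, 0, 74.75], [-0.686, -0.613, 0, 74.75], [-0.686, -0.613, 0, 74.75], [-0.686, -0.613, 0, 74.75], [-0.686, -0.613, 0, 74.75], [-0.686, -0.613, 0, 74.75], [-0.686, -0.613, 0, 74.75], [-0.686, -0.613, 0, 74.75]]]' --claw 0

```text
time: 1.77
tool_pos: [0.5922, -0.1943, 0.2383]
orientation: [[-0.0, 1.0, -0.001], [1.0, 0.0, 0.0], [0.0, -0.001, -1.0]]
wrist_force: [0.6, 0.1, 0.4]
gripper_width: 0.0441
```

>>> step_arm --series '[[[-0.04, 0.03, 0, 0], [-0.076, 0.047, 0, 0], [-0.076, 0.047, 0, 0], [-0.076, 0.047, 0, 0], [-0.076, 0.047, 0.04, 0], [-0.076, 0.047, 0.08, 0], [-0.076, 0.047, 0.12, 0], [-0.076, 0.047, 0.155, 0], [-0.076, 0.047, 0.155, 0], [-0.076, 0.047, 0.155, 0]]]'

```text
time: 2.6
tool_pos: [0.6382, -0.267, 0.0839]
orientation: [[-0.001, 1.0, -0.002], [1.0, 0.001, 0.001], [0.001, -0.002, -1.0]]
wrist_force: [0.5, -0.8, 0.2]
gripper_width: 0.0443
```

```bash
python3 - <<'E'
from h import *
t=snap('top','t1');s=snap('scene','s1')
a=cv2.resize(t[110:230,270:430],(560,420));b=cv2.resize(s[110:290,60:300],(560,420))
cv2.imwrite('pics/c1.png',np.vstack([a,b])[:,:,::-1][:, :, :]) 
cv2.imwrite('pics/c1.png',cv2.resize(np.hstack([a,b])[:,:,::-1],(800,300)))
E
```

```text
(no output)
```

View pics/c1.png

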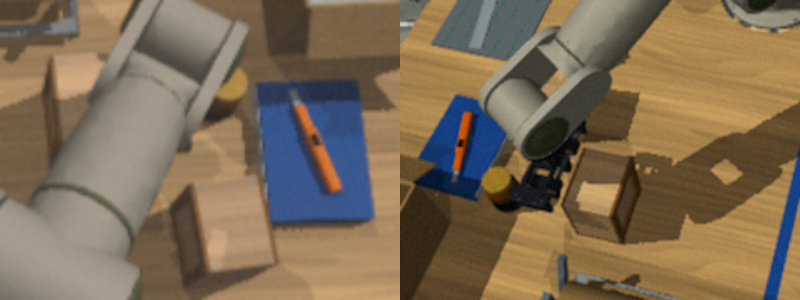

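>>> step_arm --series '[[[0.01, 0, 0, 0], [0.018, 0, 0, 0], [0.024, 0, 0, 0], [0.03, 0, 0, 0], [0.035, 0, 0, 0], [0.04, 0, 0, 0], [0.045, 0, 0, 0], [0.05, 0, 0, 0], [0.055, 0, 0, 0], [0.06, 0, 0, 0]]]'

```text
time: 3.53
tool_pos: [0.6389, -0.2084, 0.0842]
orientation: [[-0.0, 1.0, 0.001], [1.0, 0.0, -0.001], [-0.001, 0.001, -1.0]]
wrist_force: [-0.1, -5.2, 5.6]
gripper_width: 0.0445
```

```bash
python3 - <<'E'
from h import *
s=snap('scene','s2')
cv2.imwrite('pics/c2.png',cv2.resize(s[150:270,110:270],(640,480),interpolation=cv2.INTER_CUBIC)[:,:,::-1])
E
```

```text
(no output)
```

View pics/c2.png

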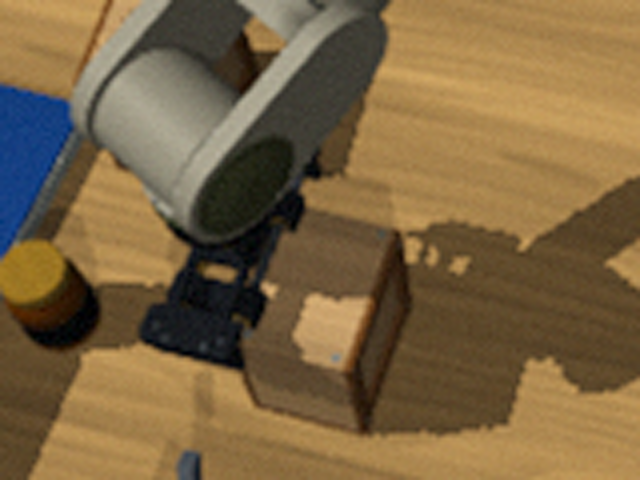

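>>> step_arm --series '[[[-0.005, 0, 0, 0], [-0.01, 0, 0, 0], [-0.015, 0, 0, 0], [-0.02, 0, 0, 0], [-0.025, 0, 0, 0], [-0.03, 0, 0, 0], [-0.035, 0, 0, 0], [-0.04, 0, 0, 0], [-0.045, 0, 0, 0], [-0.05, 0, 0, 0], [-0.05, 0, -0.04, 0], [-0.05, 0, -0.08, 0], [-0.05, 0, -0.12, 0]]]'

```text
time: 4.67
tool_pos: [0.6383, -0.2585, 0.2051]
orientation: [[-0.0, 1.0, -0.001], [1.0, 0.0, 0.001], [0.001, -0.001, -1.0]]
wrist_force: [0.8, -0.1, -0.3]
gripper_width: 0.0442
```

```bash
python3 - <<'E'
from h import *
s=snap('scene','s3')
a=cv2.imread('pics/s0.png')[150:270,110:270]
cv2.imwrite('pics/c3.png',cv2.resize(np.hstack([a,s[150:270,110:270,::-1]]),(800,300),interpolation=cv2.INTER_CUBIC))
E
```

```text
(no output)
```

View pics/c3.png

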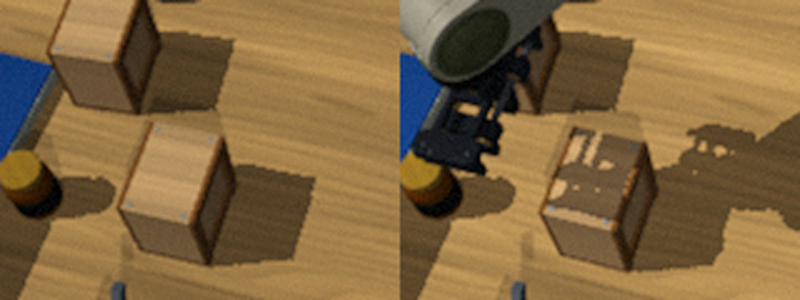

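>>> step_arm --series '[[[0, 0, 0.04, 0], [0, 0, 0.08, 0], [0, 0, 0.122, 0], [0.02, 0, 0.122, 0], [0.035, 0, 0.122, 0], [0.043, 0, 0.122, 0], [0.048, 0, 0.122, 0], [0.053, 0, 0.122, 0], [0.058, 0, 0.122, 0], [0.063, 0, 0.122, 0], [0.068, 0, 0.122, 0], [0.073, 0, 0.122, 0], [0.078, 0, 0.122, 0], [0.083, 0, 0.122, 0], [0.088, 0, 0.122, 0], [0.093, 0, 0.122, 0], [0.098, 0, 0.122, 0], [0.103, 0, 0.122, 0]]]'

```text
time: 6.22
tool_pos: [0.6391, -0.156, 0.0829]
orientation: [[0.0, 1.0, 0.002], [1.0, -0.0, -0.002], [-0.002, 0.002, -1.0]]
wrist_force: [0.4, -4.2, 6.0]
gripper_width: 0.0443
```

>>> step_arm --series '[[[0.005, 0, 0, 0], [0.01, 0, 0, 0], [0.015, 0, 0, 0], [0.02, 0, 0, 0], [0.025, 0, 0, 0], [0.03, 0, 0, 0], [0.035, 0, 0, 0], [0.04, 0, 0, 0], [0.045, 0, 0, 0], [0.045, 0, 0, 0], [0.03, 0, 0, 0], [0, 0, 0, 0], [0, 0, -0.04, 0], [0, 0, -0.08, 0], [0, 0, -0.12, 0], [-0.04, 0, -0.12, 0], [-0.08, 0, -0.12, 0], [-0.12, 0, -0.12, 0]]]'

```text
time: 7.72
tool_pos: [0.6382, -0.2774, 0.2021]
orientation: [[-0.001, 1.0, 0.0], [1.0, 0.001, 0.0], [0.0, 0.0, -1.0]]
wrist_force: [0.4, -0.0, 0.2]
gripper_width: 0.0439
```

```bash
python3 - <<'E'
from h import *
t=snap('top','t4');s=snap('scene','s4')
cv2.imwrite('pics/c4.png',np.hstack([cv2.resize(t[110:270,220:380],(400,400),interpolation=cv2.INTER_CUBIC),cv2.resize(s[150:310,130:290],(400,400),interpolation=cv2.INTER_CUBIC)])[:,:,::-1])
E
```

```text
(no output)
```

View pics/c4.png

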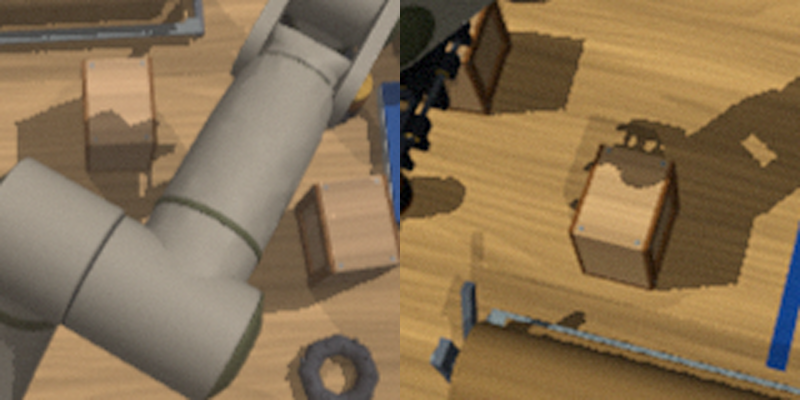

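>>> step_arm --series '[[[0.04, 0, 0, 0], [0.08, 0, 0, 0], [0.12, 0, 0, 0], [0.16, 0, 0, 0], [0.2, 0, 0, 0], [0.24, 0, 0, 0], [0.28, 0, 0, 0], [0.315, 0, 0, 0], [0.315, 0, 0, 0], [0.315, 0, 0.04, 0], [0.315, 0, 0.075, 0], [0.315, 0, 0.075, 0], [0.3, 0, 0.075, 0], [0.29, 0, 0.075, 0], [0.28, 0, 0.075, 0], [0.27, 0, 0.075, 0], [0.26, 0, 0.075, 0], [0.25, 0, 0.075, 0]]]'

```text
time: 9.32
tool_pos: [0.6388, -0.0268, 0.1277]
orientation: [[0.0, 1.0, 0.001], [1.0, -0.0, -0.0], [-0.0, 0.001, -1.0]]
wrist_force: [0.5, 1.1, 1.7]
gripper_width: 0.0445
```

```bash
python3 - <<'E'
from h import *
t=snap('top','t5');s=snap('scene','s5')
cv2.imwrite('pics/c5.png',np.hstack([cv2.resize(t[110:270,220:380],(400,400),interpolation=cv2.INTER_CUBIC),cv2.resize(s[150:310,130:290],(400,400),interpolation=cv2.INTER_CUBIC)])[:,:,::-1])
E
```

```text
(no output)
```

View pics/c5.png

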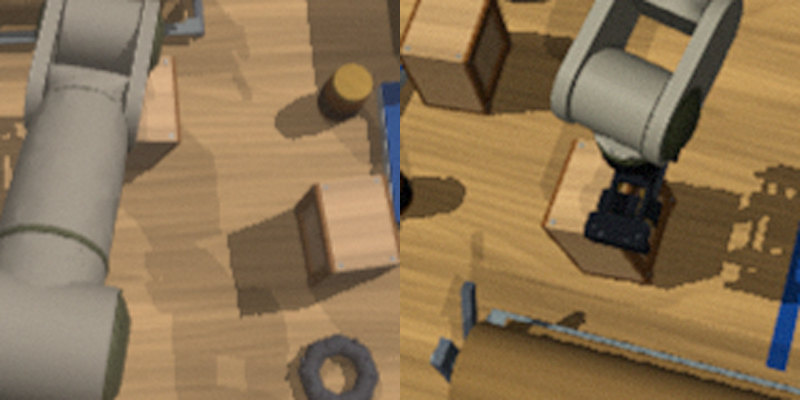

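>>> step_arm --series '[[[-0.01, 0, 0, 0], [-0.02, 0, 0, 0], [-0.03, 0, 0, 0], [-0.04, 0, 0, 0], [-0.05, 0, 0, 0], [-0.06, 0, 0, 0], [-0.068, 0, 0, 0], [-0.076, 0, 0, 0], [-0.084, 0, 0, 0], [-0.084, 0, 0, 0], [-0.06, 0, 0, 0], [-0.02, 0, 0, 0], [0.02, 0, 0, 0], [0.06, 0, 0, 0], [0.06, 0, -0.04, 0], [0.06, 0, -0.075, 0], [0.06, 0, -0.075, 0]]]'

```text
time: 10.83
tool_pos: [0.6407, 0.0356, 0.2092]
orientation: [[-0.002, 1.0, 0.012], [1.0, 0.002, -0.001], [-0.001, 0.012, -1.0]]
wrist_force: [0.1, -1.5, 1.5]
gripper_width: 0.044
```

```bash
python3 - <<'E'
from h import *
t=snap('top','t6');s=snap('scene','s6')
cv2.imwrite('pics/c6.png',np.hstack([cv2.resize(t[110:270,240:400],(400,400),interpolation=cv2.INTER_CUBIC),cv2.resize(s[150:310,110:270],(400,400),interpolation=cv2.INTER_CUBIC)])[:,:,::-1])
E
```

```text
(no output)
```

View pics/c6.png

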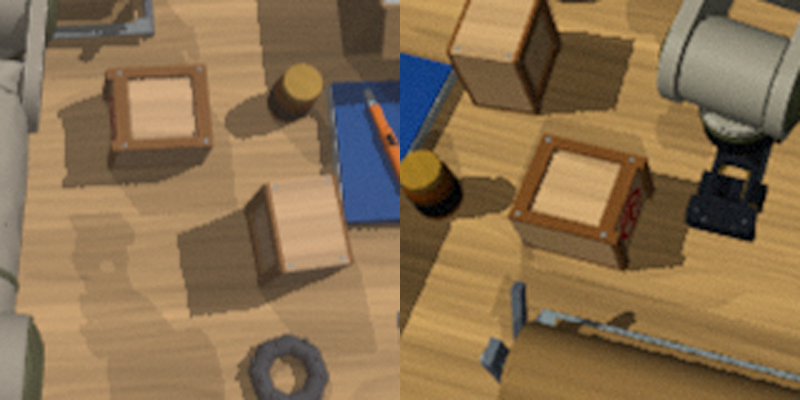

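>>> step_arm --series '[[[-0.037, -0.014, 0, -1], [-0.074, -0.028, 0, -2], [-0.11, -0.042, 0, -3], [-0.147, -0.055, 0, -4.8], [-0.184, -0.069, 0, -4.8], [-0.22, -0.083, 0, -4.8], [-0.257, -0.097, 0, -4.8], [-0.294, -0.11, 0, -4.8], [-0.33, -0.125, 0, -4.8], [-0.367, -0.138, 0, -4.8], [-0.404, -0.152, 0, -4.8], [-0.441, -0.166, 0, -4.8], [-0.48, -0.18, 0, -4.8], [-0.48, -0.18, 0, -4.8], [-0.48, -0.18, 0.04, -4.8], [-0.48, -0.18, 0.081, -4.8], [-0.48, -0.18, 0.081, -4.8], [-0.48, -0.18, 0.081, -4.8]]]'

```text
time: 12.43
tool_pos: [0.4581, -0.4444, 0.1189]
orientation: [[-0.084, 0.996, -0.003], [0.996, 0.084, 0.004], [0.005, -0.003, -1.0]]
wrist_force: [0.5, 0.0, 0.4]
gripper_width: 0.0438
```

```bash
python3 - <<'E'
from h import *
np.set_printoptions(precision=3,suppress=True)
P=np.array([px2w('top',240+x/2.5,110+y/2.5,.096) for x,y in [(110,68),(205,65),(211,147),(112,150)]]);print(P,P.mean(0))
print(bot.get_state()['tool_pos'])
E
```

```text
[[ 0.698 -0.12   0.096]
 [ 0.696 -0.253  0.096]
 [ 0.576 -0.251  0.096]
 [ 0.579 -0.114  0.096]] [ 0.638 -0.184  0.096]
[ 0.458 -0.444  0.119]
```

>>> step_arm --series '[[[0.01, 0, -0.009, 0], [0.02, 0, -0.009, 0], [0.03, 0, -0.009, 0], [0.04, 0, -0.009, 0], [0.05, 0, -0.009, 0], [0.06, 0, -0.009, 0], [0.07, 0, -0.009, 0], [0.08, 0, -0.009, 0], [0.09, 0, -0.009, 0], [0.1, 0, -0.009, 0], [0.11, 0, -0.009, 0], [0.12, 0, -0.009, 0], [0.13, 0, -0.009, 0], [0.13, 0, -0.009, 0], [0.09, 0, -0.009, 0], [0.05, 0, -0.009, 0], [0.05, 0, -0.05, 0], [0.05, 0, -0.09, 0], [0.05, 0, -0.09, 0]]]'

```text
time: 14.02
tool_pos: [0.4559, -0.3982, 0.2177]
orientation: [[-0.083, 0.997, 0.007], [0.996, 0.083, -0.009], [-0.009, 0.006, -1.0]]
wrist_force: [0.6, 0.1, 2.2]
gripper_width: 0.0442
```

```bash
python3 - <<'E'
from h import *
t=snap('top','t7');s=snap('scene','s7')
cv2.imwrite('pics/c7.png',np.hstack([cv2.resize(t[110:270,240:400],(400,400),interpolation=cv2.INTER_CUBIC),cv2.resize(s[110:270,110:270],(400,400),interpolation=cv2.INTER_CUBIC)])[:,:,::-1])
E
```

```text
(no output)
```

View pics/c7.png

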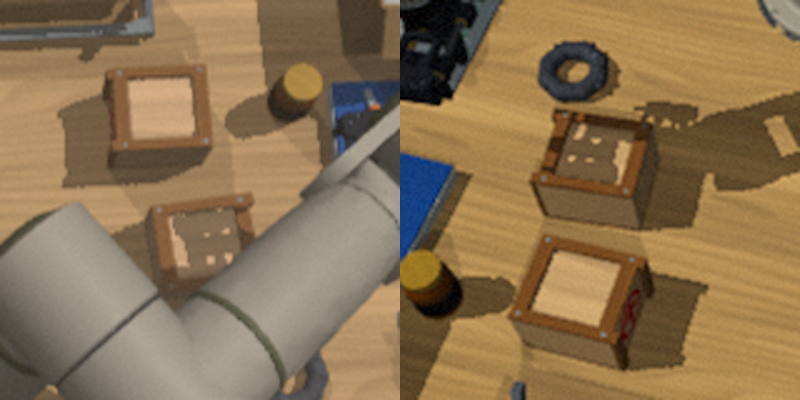

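>>> step_arm --series '[[[0.02, 0.038, 0, 2], [0.035, 0.076, 0, 4.8], [0.053, 0.114, 0, 4.8], [0.07, 0.152, 0, 4.8], [0.088, 0.19, 0, 4.8], [0.088, 0.19, 0, 4.8], [0.088, 0.19, 0, 4.8], [0.088, 0.19, 0.04, 4.8], [0.088, 0.19, 0.08, 4.8], [0.088, 0.19, 0.11, 4.8], [0.088, 0.19, 0.11, 4.8], [0.088, 0.19, 0.11, 4.8]]]' --claw -0.5

```text
time: 15.12
tool_pos: [0.6352, -0.2926, 0.1001]
orientation: [[0.001, 1.0, -0.002], [1.0, -0.001, 0.001], [0.001, -0.002, -1.0]]
wrist_force: [0.1, -0.7, 0.9]
gripper_width: 0.0661
```

Down the last 55 mm, then push.

>>> step_arm --series '[[[-0.003, 0.003, 0.03, 0], [-0.003, 0.003, 0.055, 0], [-0.003, 0.003, 0.055, 0], [0.01, 0.003, 0.055, 0], [0.02, 0.003, 0.055, 0], [0.028, 0.003, 0.055, 0], [0.034, 0.003, 0.055, 0], [0.04, 0.003, 0.055, 0], [0.048, 0.003, 0.055, 0], [0.056, 0.003, 0.055, 0], [0.066, 0.003, 0.055, 0], [0.076, 0.003, 0.055, 0], [0.086, 0.003, 0.055, 0], [0.096, 0.003, 0.055, 0], [0.106, 0.003, 0.055, 0], [0.116, 0.003, 0.055, 0]]]'

```text
time: 16.45
tool_pos: [0.6394, -0.1749, 0.0457]
orientation: [[-0.001, 1.0, -0.0], [1.0, 0.001, 0.0], [0.0, -0.0, -1.0]]
wrist_force: [0.5, -3.7, 2.4]
gripper_width: 0.0664
```

>>> step_arm --series '[[[0.01, 0, 0, 0], [0.02, 0, 0, 0], [0.03, 0, 0, 0], [0.04, 0, 0, 0], [0.05, 0, 0, 0], [0.06, 0, 0, 0], [0.07, 0, 0, 0], [0.08, 0, 0, 0], [0.09, 0, 0, 0], [0.1, 0, 0, 0], [0.11, 0, 0, 0], [0.12, 0, 0, 0], [0.13, 0, 0, 0], [0.14, 0, 0, 0], [0.15, 0, 0, 0], [0.16, 0, 0, 0], [0.17, 0, 0, 0], [0.18, 0, 0, 0], [0.19, 0, 0, 0], [0.2, 0, 0, 0]]]'

```text
time: 18.12
tool_pos: [0.6393, 0.025, 0.0457]
orientation: [[-0.0, 1.0, -0.0], [1.0, 0.0, 0.0], [0.0, -0.0, -1.0]]
wrist_force: [-0.5, -2.6, 1.1]
gripper_width: 0.0662
```

```bash
python3 - <<'E'
from h import *
t=snap('top','t8');s=snap('scene','s8')
cv2.imwrite('pics/c8.png',np.hstack([cv2.resize(t[90:290,80:360],(420,300),interpolation=cv2.INTER_CUBIC),cv2.resize(s[130:310,150:400],(380,300),interpolation=cv2.INTER_CUBIC)])[:,:,::-1])
E
```

```text
(no output)
```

View pics/c8.png

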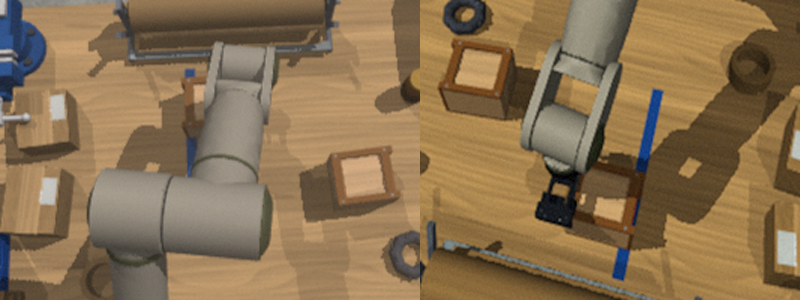

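>>> step_arm --series '[[[0.01, 0, 0, 0], [0.02, 0, 0, 0], [0.03, 0, 0, 0], [0.04, 0, 0, 0], [0.05, 0, 0, 0], [0.06, 0, 0, 0], [0.07, 0, 0, 0], [0.08, 0, 0, 0], [0.09, 0, 0, 0], [0.1, 0, 0, 0], [0.11, 0, 0, 0], [0.12, 0, 0, 0], [0.13, 0, 0, 0], [0.14, 0, 0, 0], [0.15, 0, 0, 0], [0.158, 0, 0, 0], [0.165, 0, 0, 0], [0.17, 0, 0, 0], [0.173, 0, 0, 0], [0.173, 0, 0, 0]]]'

```text
time: 19.88
tool_pos: [0.6393, 0.1976, 0.0458]
orientation: [[-0.001, 1.0, 0.0], [1.0, 0.001, 0.0], [0.0, 0.0, -1.0]]
wrist_force: [0.2, -0.4, 1.0]
gripper_width: 0.0662
```

>>> step_arm --series '[[[-0.02, 0, 0, 0], [-0.05, 0, 0, 0], [-0.05, 0, -0.04, 0], [-0.05, 0, -0.08, 0], [-0.05, 0, -0.12, 0], [-0.05, 0, -0.16, 0], [-0.09, -0.02, -0.2, 0], [-0.13, -0.04, -0.2, 0], [-0.17, -0.06, -0.2, 0], [-0.21, -0.08, -0.2, 0], [-0.25, -0.1, -0.2, 0], [-0.28, -0.12, -0.2, 0], [-0.28, -0.12, -0.2, 0], [-0.28, -0.12, -0.2, 0]]]'

```text
time: 21.05
tool_pos: [0.5178, -0.0863, 0.2462]
orientation: [[0.004, 1.0, 0.0], [1.0, -0.004, -0.001], [-0.001, 0.0, -1.0]]
wrist_force: [0.1, 0.6, 0.7]
gripper_width: 0.0665
```

```bash
python3 - <<'E'
from h import *
t=snap('top','t9');s=snap('scene','s9')
cv2.imwrite('pics/c9.png',np.hstack([cv2.resize(t[90:210,100:260],(400,300),interpolation=cv2.INTER_CUBIC),cv2.resize(s[130:310,150:390],(400,300),interpolation=cv2.INTER_CUBIC)])[:,:,::-1])
np.set_printoptions(precision=3,suppress=True)
t0=cv2.imread('pics/t0.png').astype(int);
d=np.abs(t[:,:,::-1].astype(int)-t0).max(2)>40
print({k:int(d[b].sum()) for k,b in dict(pn=np.s_[200:250,80:126],pf=np.s_[150:190,90:130],jar=np.s_[133:160,348:370],book=np.s_[143:200,376:418],ring=np.s_[243:277,340:372],tape=np.s_[262:295,132:168]).items()})
E
```

```text
{'pn': 0, 'pf': 0, 'jar': 0, 'book': 8, 'ring': 0, 'tape': 873}
```

View pics/c9.png

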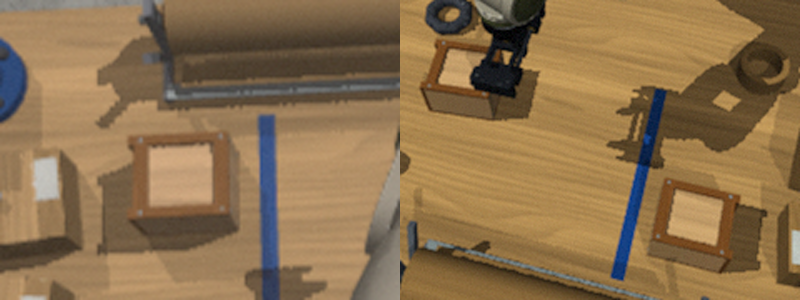

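```bash
python3 -c "
from h import *
print(workorder.job_done())"
```

```text
the job is handed in; nothing more can be done
None
```

The job is handed in: both crates lie on a broad side, the stamped one past the blue tape and the other still on the starting side. The simulated clock read about 21 s of the allowed 69 s. No verdict came back at hand-in.

- **Far crate (stamped):** I slid it upright about 100 mm towards the tape, so that tipping it would miss the jar, then tipped it towards -y. Its underside then faced the camera and showed the red stamp.
- **Near crate:** I tipped it towards +y, away from the book, and did not move it again. Its underside faces away from both cameras, so I took it as unstamped because the stamp was on the other one.
- **Final push:** I pushed the stamped crate by its lid end in a straight line across the tape, then raised the arm clear.

**Last checks**
- The final pictures show a gap between the tape and the stamped crate. From the fingertip position, its trailing end is at y ≈ 0.206 m; the middle of the tape is at about 0.165 m.
- The other crate lies well short of the tape, at about y -0.31 to -0.17 m, estimated from its starting position rather than measured again.
- Comparing the first and last top views showed no real change at the parcels, jar, ring or book.
- The same comparison did show a difference at the tape roll. I put that down to the arm and its shadow having moved there; the final scene picture shows the roll lying undisturbed, but I did not measure its position.

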